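Close the paper-tape drum: cover on, snap cap clicked home and held

TASK

The tape drum on the wrapping counter has a fresh roll in it and needs closing. Set the loose wooden cover gently onto the drum's rim so that it sits level with the spindle up through its hole, and let go of it. Then push the steel snap cap down onto the spindle until it clicks, and keep pressing after the click until the cap sits fully home on the cover's collar. Finish like that: the gripper still on the cap, pressing it down firmly (about 10 N). Do not let go: I will turn the lock underneath while you hold it. Leave the dropper bottle, the black dog and the two soaps as they are.

Things in the scene. Friction and masses are not known exactly. Their poses are not given: they have to be found in the camera images.
- drum: Tape drum: round open tub of light wood, 124 mm across, on a black foot 128 mm across; stands fast, cannot be pushed away. A tan roll of paper tape lies inside, its top 4 mm below the rim. A steel tear-off blade sticks out 8 mm in front (-x of its frame). Origin: centre of its underside, z up. An upright steel spindle stands on its axis.
- drum_rim (a point): Centre of the drum's mouth at rim height, 62 mm above the drum's origin. Rim flat, wall 6 mm thick, mouth 110 mm across.
- spindle_tip (a point): Tip of the drum's spindle, on the drum's axis, 110 mm above its origin. The spindle is 15.6 mm thick, its last 6 mm coned. 12 mm below the tip three spring-loaded steel balls stick out of its sides to a circle 23 mm across; they give way inward and spring back.
- cover: Loose cover of light wood, 160 g: disc 124 mm across, 6 mm thick. Origin: centre of the disc's underside, z up. Below it a tapered spigot 5 mm deep, 102 to 96 mm across, drops into the drum's mouth with about 3 mm of play each way. It starts right way up on the table, on its spigot (origin 5 mm up). Seated, its origin is 62 mm above the drum's.
- collar_top (a point): Top centre of the cover's finger collar, 26 mm above the cover's origin. The collar is a round tube in the middle of the cover's top, 48 mm outside diameter, 20 mm tall, round the 33 mm through hole: grip it here. The spindle comes up through it.
- cap: Loose steel snap cap, 90 g, 40 mm tall: round grip 30 mm across over a skirt 46 mm across and 9 mm tall; the step between is a flat shoulder on which fingertips can bear. Open below: mouth 25 mm across, throat 18 mm across 5 mm up, wider chamber behind it, 30 mm deep in all. Origin: centre of its underside, z up. It starts upright on the table, mouth down.
- cap_top (a point): Centre of the cap's closed top, 40 mm above its origin. Heights of this point above the drum's origin as the cap goes on: it meets the balls at about 138 mm; the push needed rises to about 10 N at 135 mm, then gives way suddenly (the click, about 133 mm) and the balls draw the cap down; at 128 mm the skirt rests on the cover's collar: fully home, and it resists firmly.
- dropper: Amber dropper bottle with black top, 34 mm across, 104 mm tall, standing behind the drum; a bystander. Origin: centre of its underside.
- dog: Black resin dog figure, 59 x 35 mm, 66 mm tall, at the left edge of the table beside the woven basket; a bystander. Origin: centre of its underside.
- soap_white: Wrapped cream-white soap bar, 50 x 75 x 26 mm, a bystander lying on the table at the back. Origin: centre of its underside.
- soap_green: Wrapped green soap bar, 50 x 75 x 26 mm, a bystander lying on the white one. Origin: centre of its underside.

How it is judged:
By the outcome, as a careful person would: the job done as asked, in the order asked, and still so for the second after the job is handed in, while the arm keeps its last pose, push and grip.
It also fails if it takes over 64 s, if anything falls off the work surface, if the arm or the gripper's body presses on something with over 40 N, if the wrist force passes 120 N, or if a joint passes its speed limit or range.

ROBOT

A 6-joint arm with a two-finger parallel gripper is mounted at the origin on a cart in front of the work surface, level with it; the furniture and walls round the work are solid. World frame = base frame: x ahead of the robot, y to its left, z up, the work surface at z = 0. Lengths are in mm, angles in rad, forces in N, time in s.
With the tool pointing down it reaches from about 350 to 875 mm from the base axis. Payload 4.2 kg.
Tool frame: the origin (TCP) lies at the very end of the fingers, on their centre line; the grasp point (between the pads) lies arm.grip_point_offset behind it (arm.grip_point_offset is the distance from the TCP to the grasp point, in mm); z points along the fingers, y is the line along which they close (so a half turn about z gives the same grasp; the last joint's range is limited). The gripper opens to 85 mm and grips with 20 to 120 N. Pads are 22 mm wide; open, the fingers measure 114 mm over their backs; the gripper's body (76 mm by 85 mm) begins 54 mm behind the grasp point. The pads swing forward as they close: fully open they stand 13 mm farther back than shut.
Start: joints at [1.411, 0.385, 0.008, 0, -1.194, -0.259], TCP at [254.132, 570.978, 231.312] pointing down, gripper open.
Joint ranges: [-3.14, 3.14], [-1.21, 2.06], [-1.07, 1.41], [-3.16, 2.05], [-2.99, -0.16], [-3.1, 3.1]. Speed limits (rad/s): [2.79, 2.79, 3.14, 3.14, 3.14, 3.14].

INTERFACE

Orientations are given as a unit quaternion [x, y, z, w].
In Python, from bench import arm, cams, ticket gives the robot as it stands.
- The arm moves only by the tool servo_tool, never from a script. Its argument "commands" is a list that holds one entry, the list of rows, each a list of 7 numbers: the closure in counts, from 0 (fully open) to 255 (shut), then the shift along the tool's x, y, z in m, then the turn, a rotation vector about the tool's x, y, z in degrees. In form: [[[grip, x, y, z, ax, ay, az], ...]]. A call has 1 to 10 rows; each row shifts and turns the commanded pose from where the row before left it, along the tool's axes as they then stand; what a row does not reach is not made up. A row lasts 1/12 s, in which the tool goes at most 41.7 mm and 7.16 degrees, less where a joint would pass 70% of its speed; a pose out of reach is approached as far as the arm can. A call with a gripper value outside its range is refused whole. The fingers move at their own pace and stop on an object; the grip force is fixed at half the most. Time passes only in rows, so rows that do not move let the fingers close. It gives the time, the measured TCP pose, the force, the opening and the grip force at its end, in the units of the state.
- arm.read_state(): the state, without advancing time (a new reading comes with each control period).
- cams.get_image(name): name is "side" or "top"; returns a dict with "frame" (400x640x3 uint8, blue, green, red), "K" (3x3 intrinsics, pixels), "T" (4x4, takes a point from camera to world coordinates). Camera axes: x right, y up, looking along -z (the intrinsics and any distortion apply to the point x, -y, -z); pixel columns grow to the right and rows downward; lengths in mm; the calibration is good to about 2 mm. A picture is of the moment at which its call begins. There is no depth.
- ticket.job_done(): hands the job in; it is judged then, once.
The state is a dict: "clock": time; "joints": joint angles; "joint_vel": joint speeds; "joint_efforts": joint torques, N m; "position": TCP position; "ee_rot": TCP orientation; "contact_force": force on the tool from outside, world axes, zero at the start; "wrist_torque": the same for the moment, N m; "gripper_width": finger opening in mm; "grasp_force": force on a finger pad.
Only numpy, scipy, OpenCV 4.12 (cv2) and the standard library are available. Lean on these libraries where they do the work, as an engineer would, in place of code of your own. Each camera call takes 0.05 s, during which the arm holds its last target. There are 200 camera calls.

## Working session

There is one attempt and no reset: what is moved stays moved. The work goes in short steps, Python scripts to look and compute and a tool call to move; the robot and the scene stay as the last step left them, time stands still between calls to the robot, and variables do not carry over. Pictures are saved under pics/ and viewed, at most 10 in all, crops included, and the job is handed in when it is done.

Besides the shell and the picture viewer there is one more tool, called after "Emit:" as a command line: name --argument value ..., lists and objects as JSON in quotes. servo_tool: Moves the arm, as the interface text tells. Its arguments: {"type":"object","properties":{"commands":{"type":"array","items":{"type":"array","items":{"type":"array","items":{"type":"number"}}}}},"required":["commands"]}

```bash
mkdir -p pics; ls; cat > h.py <<'E'
from bench import arm,cams,ticket
import numpy as np,cv2
def snap(n,f=None):
    d=cams.get_image(n)
    if f: cv2.imwrite('pics/'+f,d['frame'])
    return d
def ray(d,u,v):
    K=np.array(d['K']);T=np.array(d['T'])
    p=np.linalg.solve(K,[u,v,1.]);r=T[:3,:3]@np.array([p[0],-p[1],-p[2]])
    return T[:3,3],r
def onz(d,u,v,z):
    o,r=ray(d,u,v);return o+r*(z-o[2])/r[2]
def proj(d,P):
    K=np.array(d['K']);T=np.array(d['T']);c=T[:3,:3].T@(np.array(P)-T[:3,3])
    q=K@np.array([c[0],-c[1],-c[2]]);return q[:2]/q[2]
E
python3 - <<'E'
from h import *
np.set_printoptions(precision=3,suppress=True)
for n in('side','top'):
    d=snap(n,n+'0.png');print(n,d['K'],d['T'],[k for k in d])
print(arm.read_state(),arm.grip_point_offset)
E
```

```text
pics
side [[426.672   0.    320.797]
 [  0.    426.672 195.123]
 [  0.      0.      1.   ]] [[   0.998    0.038   -0.054  527.099]
 [  -0.066    0.531   -0.845 -758.157]
 [  -0.003    0.847    0.532  597.433]
 [   0.       0.       0.       1.   ]] ['frame', 'K', 'T']
top [[431.745   0.    321.007]
 [  0.    431.745 194.445]
 [  0.      0.      1.   ]] [[  -0.       0.982   -0.189  399.024]
 [  -1.      -0.      -0.001   69.104]
 [  -0.001    0.189    0.982 1129.757]
 [   0.       0.       0.       1.   ]] ['frame', 'K', 'T']
{'clock': 0.1, 'joints': array([ 1.411,  0.385,  0.007, -0.   , -1.194, -0.259]), 'joint_vel': array([-0.001, -0.002,  0.001,  0.001, -0.001, -0.002]), 'joint_efforts': array([ -0.   , -39.332,  18.893,   4.198,  -0.003,   0.   ]), 'position': array([253.941, 570.525, 230.352]), 'ee_rot': array([ 0.978, -0.208, -0.   ,  0.001]), 'contact_force': array([ 0.787, -0.047, -0.038]), 'wrist_torque': array([-0.05 ,  0.03 , -0.008]), 'grasp_force': 0.0, 'gripper_width': 85.38025294670534} 18.700000000000003
```

View pics/top0.png

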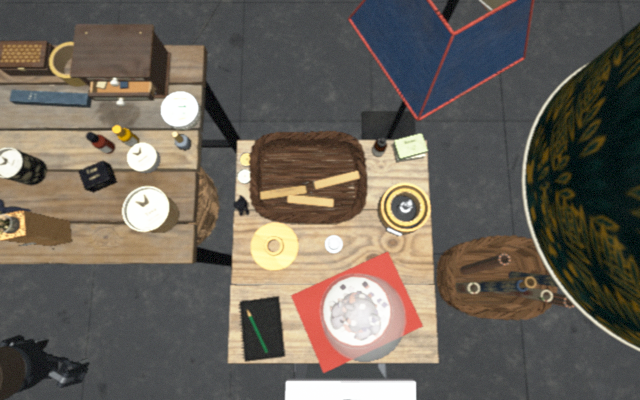

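View pics/side0.png

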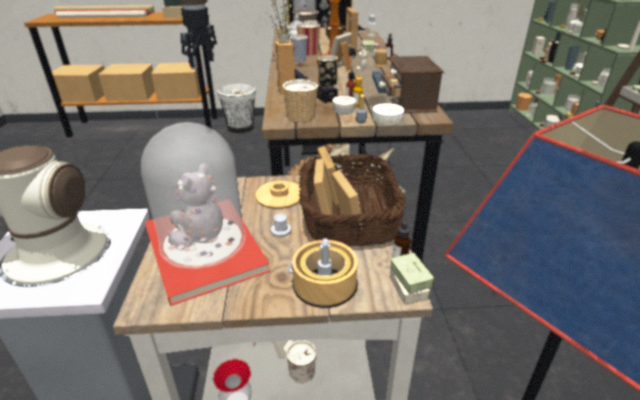

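The top view shows the cover at about (275,246), the cap at (334,243), the drum at (405,208) with the dropper behind it at (379,148), and the soaps at (410,148). A glass dome stands at (360,315) and the basket at (308,178). The side view shows the cap at (281,225), the cover at (278,193) and the drum at (325,272).

```bash
python3 - <<'E'
from h import *
np.set_printoptions(precision=1,suppress=True)
d=snap('top');s=snap('side')
for n,u,v,z in(('cover',274.5,246,11),('cap',334,243,20),('drum',405,208,62),('dropper',379,148,80),('soap',410,148,52),('domebase',360,315,0)):print(n,onz(d,u,v,z))
for n,u,v,z in(('collar',278,187,26),('captop',281,216,40),('spindle',325,241,110),('rim',325,258,62),('domeTop',189,124,250),('breadtop',324,150,120)):print('s',n,onz(s,u,v,z))
a=cv2.resize(d['frame'][130:290,235:435],None,fx=3,fy=3,interpolation=cv2.INTER_CUBIC)
b=cv2.resize(s['frame'][170:310,240:440],None,fx=3,fy=3,interpolation=cv2.INTER_CUBIC)[:,:]
cv2.imwrite('pics/a.png',a);cv2.imwrite('pics/b.png',b)
E
```

```text
cover [479.  190.2  11. ]
cap [486.  37.  20.]
drum [ 570. -140.   62.]
dropper [720.6 -76.5  80. ]
soap [ 729.2 -160.8   52. ]
domebase [306.1 -28.3   0. ]
s collar [476.9 196.1  26. ]
s captop [487.3  43.8  40. ]
s spindle [ 573.8 -142.7  110. ]
s rim [ 574.6 -134.1   62. ]
s domeTop [306.4  91.  250. ]
s breadtop [597.7 212.7 120. ]
```

View pics/a.png

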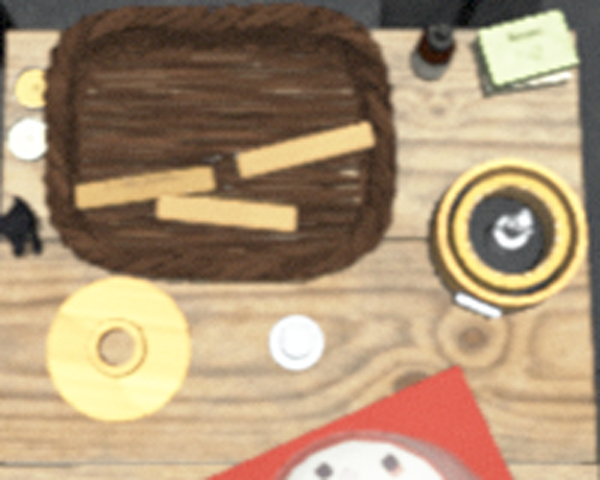

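View pics/b.png

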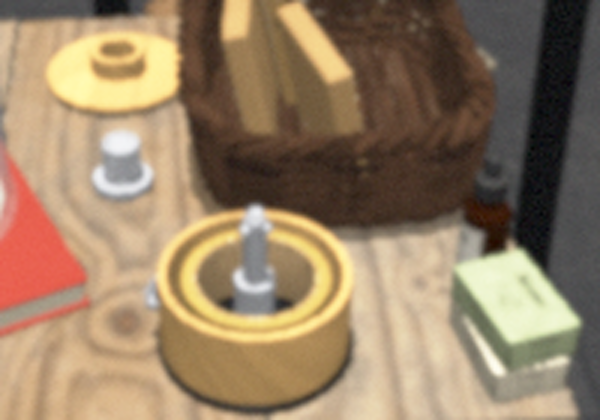

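The crops show these pixels in full-frame coordinates. In the top view the cover is at about (274,246), the cap at (334,243) and the drum rim at (406,207). In the side view the spindle tip is at (325,240). The drum, cap and cover all stand clear of other objects. Next I fit contours for the exact centres.

```bash
cat > meas.py <<'E'
from h import *
np.set_printoptions(precision=1,suppress=True)
def blob(d,mask,u,v,z):
    """contour nearest pixel (u,v): hull -> plane z -> min enclosing circle / ellipse centre"""
    cs,_=cv2.findContours(mask,cv2.RETR_EXTERNAL,cv2.CHAIN_APPROX_NONE)
    cs=[c for c in cs if len(c)>15 and cv2.pointPolygonTest(cv2.convexHull(c),(u,v),True)>-3]
    c=max(cs,key=cv2.contourArea)
    P=np.array([onz(d,x,y,z)[:2] for x,y in cv2.convexHull(c)[:,0].astype(float)],np.float32)
    (x,y),r=cv2.minEnclosingCircle(P);e=cv2.fitEllipse(P);return np.array([x,y,r]),np.array([*e[0],*e[1]])
E
python3 - <<'E'
from meas import *
d=snap('top');s=snap('side')
for n,I in(('t',d),('s',s)):
    h=cv2.cvtColor(cv2.GaussianBlur(I['frame'],(3,3),0),cv2.COLOR_BGR2HSV)
    yel=cv2.inRange(h,(15,75,190),(35,255,255)); wht=cv2.inRange(h,(0,0,185),(180,45,255)); gr=cv2.inRange(h,(0,0,140),(180,40,255))
    pts=dict(t=((275,246),(334,243),(406,207)),s=((278,193),(281,228),(325,262)))[n]
    for m,p,z,l in((yel,pts[0],11,'cover'),(wht,pts[1],9,'cap w'),(gr,pts[1],9,'cap g'),(yel,pts[2],62,'drum')):
        try:print(n,l,*blob(I,m,*p,z))
        except Exception as e:print(n,l,'fail',str(e)[:80])
    for p in pts:print(h[int(p[1]),int(p[0])])
E
```

```text
t cover [470.2 168.1 152.3] [463.  219.8 170.3 395.9]
t cap w [484.8  38.3  24.9] [484.6  38.4  48.2  49.5]
t cap g [484.6  39.   24.4] [484.8  38.8  47.6  48.6]
t drum [ 502.9 -118.4  134.3] [ 487.4 -114.1  213.4  295.8]
[ 19  79 229]
[ 90   1 255]
[100   6 119]
s cover [467.4 163.3 133.5] [457.6 189.1 148.1 320. ]
s cap w [483.9  40.   24.3] [484.1  40.   47.6  48.1]
s cap g [484.2  55.5  46.6] [483.1  53.1  48.9  95.5]
s drum [ 471.6 -111.9  170.8] [ 523.7 -114.2  225.7  371.4]
[ 18 127 179]
[120   7 150]
[120   7 141]
```

Emit:
servo_tool --commands '[[[0,0,0,0,0,0,-6],[0,0.03,0.02,0,0,0,-6],[0,0.03,0.02,0,0,0,-6],[0,0.03,0.02,0,0,0,-6],[0,0.025,0.03,0,0,0,0],[0,0.02,0.035,0,0,0,0],[0,0.02,0.035,0,0,0,0],[0,0.02,0.035,0,0,0,0],[0,0.02,0.035,0,0,0,0],[0,0,0,0,0,0,0]]]'

```text
clock: 1.13
position: [436.3, 318.7, 231.6]
ee_rot: [1.0, -0.003, -0.0, 0.001]
contact_force: [-0.0, 1.2, 0.6]
gripper_width: 85.2
grasp_force: 0.0
```

```bash
python3 - <<'E'
from meas import *
d=snap('top');s=snap('side')
for n,I in(('t',d),('s',s)):
    f=cv2.GaussianBlur(I['frame'],(3,3),0);h=cv2.cvtColor(f,cv2.COLOR_BGR2HSV)
    lab=cv2.cvtColor(f,cv2.COLOR_BGR2LAB)
    pts=dict(t=((275,240),(406,185)),s=((278,198),(325,290)))[n]
    for p in((268,255),(303,235),(394,218)) if n=='t' else((266,197),(255,230),(325,290)):print(h[p[1],p[0]],lab[p[1],p[0]])
    for b in (155,160,165,170,175,180):
        m=cv2.inRange(lab,(90,0,b),(255,255,255))
        for p,z,l in((pts[0],11,'cover'),(pts[1],62,'drum')):
            try:print(n,l,b,*blob(I,m,*p,z))
            except Exception as e:print(n,l,b,'fail')
E
```

```text
[ 25  96 249] [235 123 168]
[ 17  71 177] [167 131 146]
[ 22 114 231] [211 127 169]
t cover 155 [479.3 190.8  64.3] [479.  191.2 126.5 127.2]
t drum 155 [ 573.3 -140.5   63.5] [ 573.6 -140.7  125.5  126. ]
t cover 160 [479.6 191.1  62.5] [479.3 191.2 123.4 124.3]
t drum 160 [ 573.2 -140.6   62.2] [ 573.4 -140.7  123.   123.9]
t cover 165 [479.6 191.5  60.8] [479.4 191.3 120.5 120.9]
t drum 165 [ 573.2 -140.4   60.8] [ 573.2 -140.6  120.4  121. ]
t cover 170 [500.9 195.9  14.3] [501.9 197.3   4.4  31.9]
t drum 170 fail
t cover 175 fail
t drum 175 fail
t cover 180 fail
t drum 180 fail
[ 28  78 255] [247 119 163]
[ 16  72 208] [192 133 148]
[ 17 125 175] [154 135 160]
s cover 155 [479.3 193.   69.2] [476.2 193.1 127.5 139.6]
s drum 155 [ 571.8 -162.9   86.9] [ 571.6 -159.8  128.5  181.1]
s cover 160 [478.5 192.5  65.8] [477.4 192.2 122.7 133.1]
s drum 160 [ 575.8 -159.5   82.4] [ 575.  -152.6  120.   162.4]
s cover 165 [479.3 191.7  63.1] [477.4 191.4 117.6 127.1]
s drum 165 fail
s cover 170 fail
s drum 170 fail
s cover 175 fail
s drum 175 fail
s cover 180 fail
s drum 180 fail
```

Emit:
servo_tool --commands '[[[0,0.011,0.032,0,0,0,0],[0,0.011,0.032,0,0,0,0],[0,0.011,0.032,0.01,0,0,0],[0,0.01,0.0315,0.02,0,0,0],[0,0,0,0.035,0,0,0],[0,0,0,0.035,0,0,0],[0,0,0,0.03,0,0,0],[0,0,0,0.03,0,0,0],[0,0,0,0,0,0,0],[0,0,0,0,0,0,0]]]'

```text
clock: 2.07
position: [476.9, 197.0, 70.5]
ee_rot: [1.0, 0.001, -0.001, 0.001]
contact_force: [0.2, -0.1, 0.6]
gripper_width: 85.1
grasp_force: 0.0
```

Emit:
servo_tool --commands '[[[0,0.0024,0.0057,0.0,0,0,0],[0,0,0,0.02,0,0,0],[0,0,0,0.02,0,0,0],[0,0,0,0.015,0,0,0],[0,0,0,0.005,0,0,0],[0,0,0,0,0,0,0],[0,0,0,0,0,0,0]]]'

```text
clock: 2.65
position: [481.0, 191.5, 12.9]
ee_rot: [1.0, 0.0, 0.001, -0.001]
contact_force: [0.6, -0.1, -0.1]
gripper_width: 85.8
grasp_force: 0.0
```

Emit:
servo_tool --commands '[[[0,-0.001,0,0.004,0,0,0],[60,0,0,0,0,0,0],[90,0,0,0,0,0,0],[130,0,0,0,0,0,0],[170,0,0,0,0,0,0],[170,0,0,0,0,0,0],[170,0,0,0,0,0,0],[170,0,0,0,0,0,0]]]'

```text
clock: 3.32
position: [479.6, 191.5, 8.6]
ee_rot: [1.0, 0.001, 0.001, -0.001]
contact_force: [-1.8, 0.5, 6.2]
gripper_width: 46.6
grasp_force: 61.6
```

```bash
python3 - <<'E'
from h import *
s=arm.read_state();print(s['position'],s['contact_force'],s['gripper_width'],s['grasp_force'])
d=snap('side');cv2.imwrite('pics/c.png',cv2.resize(d['frame'][100:240,200:360],None,fx=4,fy=4,interpolation=cv2.INTER_CUBIC))
E
```

```text
[479.62561454 191.50384491   8.57272638] [-1.83166434  0.52458723  6.24619177] 46.62502552995272 61.5976068259851
```

View pics/c.png

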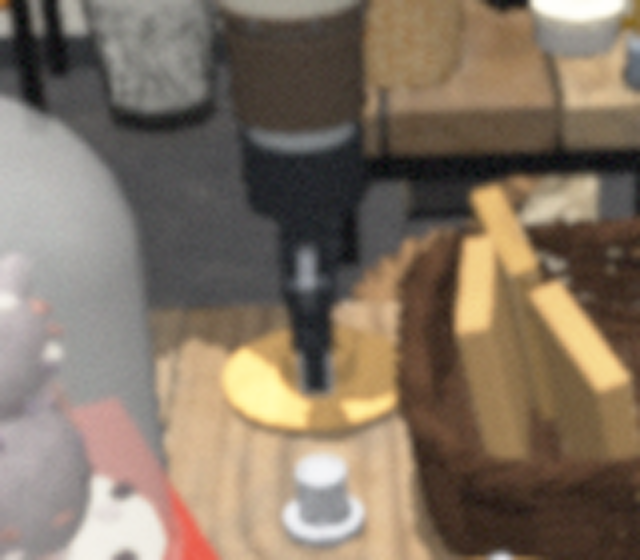

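Contents of the picture: the gripper holds the collar, with the cover (about (278,195) in the full frame) still flat on the table. Lifting.

Emit:
servo_tool --commands '[[[170,0,0,-0.005,0,0,0],[170,0,0,-0.02,0,0,0],[170,0,0,-0.035,0,0,0],[170,0,0,-0.035,0,0,0],[170,0,0,-0.035,0,0,0],[170,0,0.015,-0.03,0,0,0],[170,0,0.03,0,0,0,0],[170,0,0.035,0,0,0,0],[170,0,0.035,0,0,0,0],[170,0,0.035,0,0,0,0]]]'

```text
clock: 4.2
position: [477.9, 39.2, 167.5]
ee_rot: [1.0, 0.0, -0.0, -0.0]
contact_force: [0.5, -0.5, -2.2]
gripper_width: 46.5
grasp_force: 62.6
```

Emit:
servo_tool --commands '[[[170,0,0.035,0,0,0,0],[170,0,0.035,0,0,0,0],[170,0.01,0.033,0,0,0,0],[170,0.025,0.025,0,0,0,0],[170,0.025,0.025,0,0,0,0],[170,0.022,0.02,0,0,0,0],[170,0.01,0.008,0,0,0,0],[170,0,0,0,0,0,0],[170,0,0,0,0,0,0]]]'

```text
clock: 4.95
position: [570.2, -140.7, 166.3]
ee_rot: [1.0, -0.001, -0.001, -0.0]
contact_force: [-0.7, 0.3, -1.8]
gripper_width: 46.6
grasp_force: 62.6
```

```bash
python3 - <<'E'
from h import *
d=snap('top');s=snap('side')
a=cv2.resize(d['frame'][150:280,350:490],None,fx=4,fy=4,interpolation=cv2.INTER_CUBIC)[:,:400+160]
b=cv2.resize(s['frame'][150:310,240:420],None,fx=3.25,fy=3.25,interpolation=cv2.INTER_CUBIC)
cv2.imwrite('pics/d.png',a);cv2.imwrite('pics/e.png',b);np.savez('fr.npz',t=d['frame'],s=s['frame'])
print(a.shape,b.shape,arm.read_state()['position'])
E
```

```text
(520, 560, 3) (520, 585, 3) [ 569.7557154  -139.85839646  166.96408424]
```

View pics/e.png

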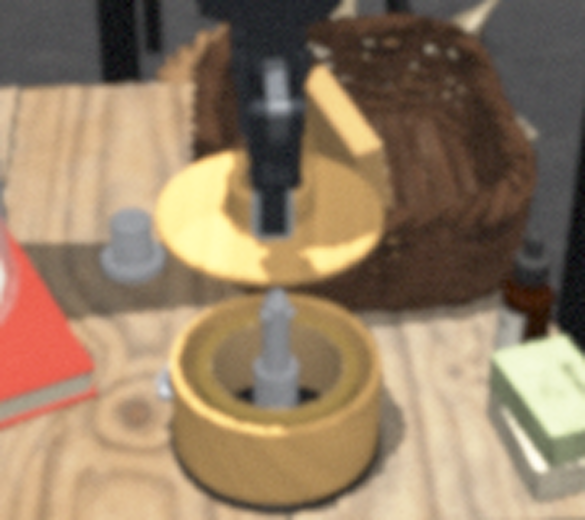

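View pics/d.png

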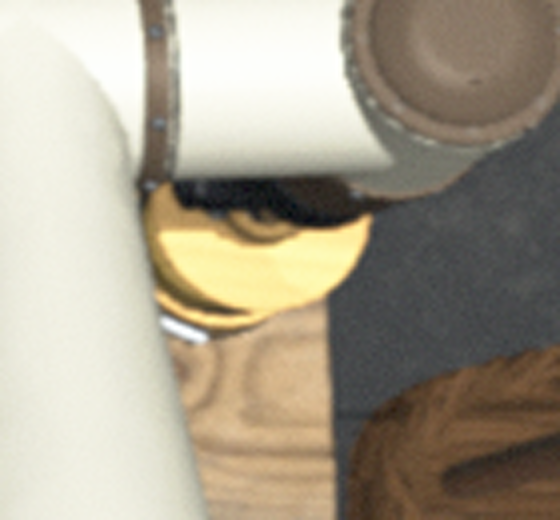

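The side crop shows the cover level above the spindle, with its edges at crop x 157–385 and the rim's at 170–382. The top crop shows the cover partly hidden by the arm. Next I compare the cover's x with the drum's.

```bash
python3 - <<'E'
from meas import *
from scipy.optimize import least_squares
s=snap('side');d=snap('top');p=arm.read_state()['position'];print(p)
def fit(I,m,roi,z,R=62.):
    x0,y0,x1,y1=roi;k=np.zeros_like(m);k[y0:y1,x0:x1]=m[y0:y1,x0:x1]
    k=cv2.morphologyEx(k,cv2.MORPH_OPEN,np.ones((3,3),np.uint8))
    c=max(cv2.findContours(k,cv2.RETR_EXTERNAL,cv2.CHAIN_APPROX_NONE)[0],key=cv2.contourArea)
    P=np.array([onz(I,x,y,z)[:2] for x,y in cv2.convexHull(c)[:,0].astype(float)])
    r=least_squares(lambda q:np.hypot(*(P-q[:2]).T)-R,P.mean(0),loss='soft_l1',f_scale=1.);e=np.abs(r.fun)
    return r.x,np.median(e),len(P),(c[:,0].min(0),c[:,0].max(0))
for n,I,roi,z in(('cover s',s,(283,190,362,240),p[2]-3.6+6),('rim s',s,(285,238,362,300),62)):
    lab=cv2.cvtColor(cv2.GaussianBlur(I['frame'],(3,3),0),cv2.COLOR_BGR2LAB)
    for b in(152,157,162):print(n,b,*fit(I,cv2.inRange(lab,(60,0,b),(255,255,255)),roi,z))
# hand pixels: extremes in the side crop
for n,q,z in(('cover',[(157,213),(385,213)],p[2]+2.4),('rim',[(170,362),(382,362)],62),('spindle',[(278,292)],110)):
    print(n,np.mean([onz(s,240+u/3.25,150+v/3.25,z) for u,v in q],0))
E
```

```text
[ 570.1 -139.6  167.5]
cover s 152 [ 568.8 -146. ] 0.9499449944038822 26 (array([286, 190], dtype=int32), array([359, 237], dtype=int32))
cover s 157 [ 568.7 -143.1] 1.3375375430053253 25 (array([288, 196], dtype=int32), array([357, 236], dtype=int32))
cover s 162 [ 568.7 -144. ] 0.8608236459291376 26 (array([288, 197], dtype=int32), array([355, 236], dtype=int32))
rim s 152 [ 570.6 -153.5] 12.39651596654646 24 (array([292, 241], dtype=int32), array([357, 299], dtype=int32))
rim s 157 [ 573.7 -159.6] 12.370698877162937 26 (array([292, 242], dtype=int32), array([356, 299], dtype=int32))
rim s 162 [ 573.5 -144.1] 0.43920217996205935 14 (array([293, 255], dtype=int32), array([345, 285], dtype=int32))
cover [ 570.5 -146.9  169.9]
rim [ 573.7 -143.8   62. ]
spindle [ 575.1 -139.4  110. ]
```

Emit:
servo_tool --commands '[[[170,0.0037,0.0008,0.01,0,0,0],[170,0,0,0.015,0,0,0],[170,0,0,0.015,0,0,0],[170,0,0,0.012,0,0,0],[170,0,0,0.01,0,0,0],[170,0,0,0.01,0,0,0],[170,0,0,0.008,0,0,0],[170,0,0,0.005,0,0,0],[170,0,0,0,0,0,0],[170,0,0,0,0,0,0]]]'

```text
clock: 5.98
position: [574.8, -141.1, 82.3]
ee_rot: [1.0, 0.0, 0.0, 0.0]
contact_force: [1.1, -0.6, -0.6]
gripper_width: 46.6
grasp_force: 62.6
```

Emit:
servo_tool --commands '[[[170,-0.0008,-0.0004,0.004,0,0,0],[170,0,0,0.004,0,0,0],[170,0,0,0.003,0,0,0],[170,0,0,0.002,0,0,0],[170,0,0,0.001,0,0,0],[170,0,0,0,0,0,0]]]'

```text
clock: 6.48
position: [573.6, -140.7, 68.0]
ee_rot: [1.0, 0.0, -0.0, -0.0]
contact_force: [-0.0, -0.2, -1.8]
gripper_width: 46.5
grasp_force: 62.6
```

Emit:
servo_tool --commands '[[[170,0,0,0.001,0,0,0],[170,0,0,0.001,0,0,0],[170,0,0,0,0,0,0]]]'

```text
clock: 6.73
position: [573.8, -140.7, 66.2]
ee_rot: [1.0, 0.0, 0.0, -0.0]
contact_force: [0.2, 0.4, -1.6]
gripper_width: 46.5
grasp_force: 62.6
```

Emit:
servo_tool --commands '[[[170,0,0,0.0005,0,0,0],[170,0,0,0.0005,0,0,0],[170,0,0,0,0,0,0]]]'

```text
clock: 6.98
position: [574.0, -140.7, 65.9]
ee_rot: [1.0, 0.0, 0.0, 0.0]
contact_force: [-1.3, 0.8, 2.2]
gripper_width: 46.6
grasp_force: 62.7
```

Emit:
servo_tool --commands '[[[170,0,0,0.0005,0,0,0],[170,0,0,0,0,0,0]]]'

```text
clock: 7.15
position: [574.0, -140.7, 65.8]
ee_rot: [1.0, 0.0, 0.0, 0.0]
contact_force: [-1.2, 0.6, 4.8]
gripper_width: 46.4
grasp_force: 63.2
```

Emit:
servo_tool --commands '[[[150,0,0,0,0,0,0],[100,0,0,0,0,0,0],[50,0,0,0,0,0,0],[0,0,0,0,0,0,0],[0,0,0,0,0,0,0],[0,0,0,0,0,0,0],[0,0,0,-0.01,0,0,0],[0,0,0,-0.03,0,0,0],[0,0,0,-0.03,0,0,0],[0,0,0,0,0,0,0]]]'

```text
clock: 7.98
position: [578.0, -141.3, 142.0]
ee_rot: [1.0, 0.001, 0.006, 0.001]
contact_force: [0.9, -0.3, -0.2]
gripper_width: 85.3
grasp_force: 0.0
```

Emit:
servo_tool --commands '[[[0,0,0,-0.03,0,0,0],[0,-0.01,-0.02,-0.01,0,0,0],[0,-0.02,-0.03,0,0,0,0],[0,-0.02,-0.035,0,0,0,0],[0,-0.02,-0.035,0,0,0,0],[0,-0.02,-0.035,0,0,0,0],[0,0,-0.02,0,0,0,0],[0,0,0,0,0,0,0]]]'

```text
clock: 8.65
position: [483.4, 37.2, 176.2]
ee_rot: [1.0, 0.002, 0.001, -0.001]
contact_force: [0.5, -0.0, 0.6]
gripper_width: 85.8
grasp_force: 0.0
```

```bash
python3 - <<'E'
from meas import *
s=snap('side');d=snap('top');print(arm.read_state()['position'])
for n,I,p,z in(('s',s,(325,270),68),('t',d,(395,215),68)):
    lab=cv2.cvtColor(cv2.GaussianBlur(I['frame'],(3,3),0),cv2.COLOR_BGR2LAB)
    try:print(n,*blob(I,cv2.inRange(lab,(60,0,160),(255,255,255)),*p,z))
    except Exception as e:print(n,'fail')
a=cv2.resize(d['frame'][150:290,310:450],None,fx=2.8,fy=2.8,interpolation=cv2.INTER_CUBIC)
b=cv2.resize(s['frame'][180:320,250:390],None,fx=2.8,fy=2.8,interpolation=cv2.INTER_CUBIC)
cv2.imwrite('pics/f.png',np.hstack([a,b]))
E
```

```text
[483.9  35.  175.7]
s [ 576.  -163.1   85.7] [ 574.5 -156.5  120.7  171.9]
t [ 573.5 -141.1   62.6] [ 573.8 -141.1  123.5  124.7]
```

View pics/f.png

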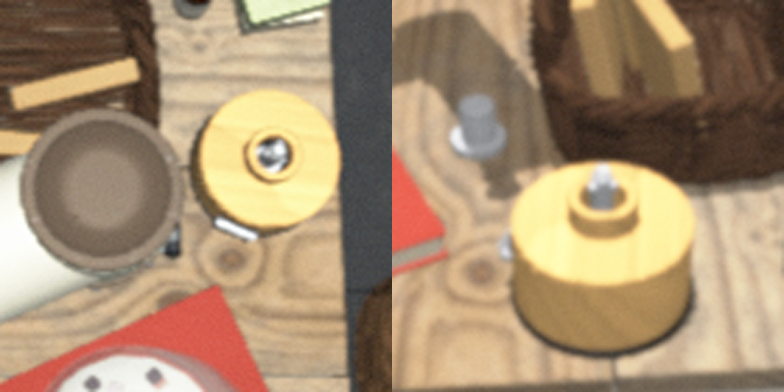

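The pictures show the cover seated level on the drum, with the spindle up in the collar hole (top crop about (272,153), side crop (600,185)). The cap is untouched. Next I go down on the cap.

Emit:
servo_tool --commands '[[[0,0.0008,-0.0038,0.02,0,0,0],[0,0,0,0.035,0,0,0],[0,0,0,0.035,0,0,0],[0,0,0,0.02,0,0,0],[0,0,0,0.01,0,0,0],[0,0,0,0,0,0,0],[0,0,0,0,0,0,0]]]'

```text
clock: 9.33
position: [484.9, 37.2, 54.6]
ee_rot: [1.0, -0.001, -0.0, 0.0]
contact_force: [-0.4, 0.2, 0.4]
gripper_width: 85.4
grasp_force: 0.0
```

Emit:
servo_tool --commands '[[[0,0,-0.0015,0.01,0,0,0],[0,0,0,0.015,0,0,0],[0,0,0,0.013,0,0,0],[0,0,0,0.006,0,0,0],[0,0,0,0,0,0,0],[0,0,0,0,0,0,0]]]'

```text
clock: 9.83
position: [485.4, 39.6, 11.6]
ee_rot: [1.0, 0.0, 0.001, -0.0]
contact_force: [0.3, 0.1, 0.6]
gripper_width: 85.1
grasp_force: 0.0
```

Emit:
servo_tool --commands '[[[0,-0.0004,0.0004,0.0015,0,0,0],[80,0,0,0,0,0,0],[120,0,0,0,0,0,0],[150,0,0,0,0,0,0],[180,0,0,0,0,0,0],[210,0,0,0,0,0,0],[230,0,0,0,0,0,0],[230,0,0,0,0,0,0],[230,0,0,0,0,0,0]]]'

```text
clock: 10.58
position: [484.4, 39.3, 9.8]
ee_rot: [1.0, 0.0, 0.0, -0.0]
contact_force: [-0.5, 0.7, 5.7]
gripper_width: 28.6
grasp_force: 59.2
```

Emit:
servo_tool --commands '[[[230,0,0,-0.005,0,0,0],[230,0,0,-0.025,0,0,0],[230,0,0,-0.035,0,0,0],[230,0,0,-0.035,0,0,0],[230,0,0.01,-0.035,0,0,0],[230,0.01,0.03,-0.02,0,0,0],[230,0.018,0.035,0,0,0,0],[230,0.018,0.035,0,0,0,0],[230,0.018,0.03,0,0,0,0],[230,0.015,0.025,0,0,0,0]]]'

```text
clock: 11.42
position: [563.6, -127.9, 164.3]
ee_rot: [1.0, -0.001, 0.0, -0.0]
contact_force: [0.8, -0.0, 0.0]
gripper_width: 28.8
grasp_force: 59.5
```

Emit:
servo_tool --commands '[[[230,0.008,0.012,0,0,0,0],[230,0,0,0,0,0,0],[230,0,0,0,0,0,0],[230,0,0,0,0,0,0]]]'

```text
clock: 11.75
position: [570.4, -137.4, 163.8]
ee_rot: [1.0, 0.0, -0.001, -0.0]
contact_force: [0.0, 0.9, -0.5]
gripper_width: 28.4
grasp_force: 59.5
```

```bash
python3 - <<'E'
from meas import *
s=snap('side');p=arm.read_state()['position'];print(p)
print('pred cap top px',proj(s,[p[0],p[1],p[2]+30]),'skirt bottom',proj(s,[p[0],p[1],p[2]-9.8]),'spindle',proj(s,[573.3,-140.6,110]))
b=cv2.resize(s['frame'][170:310,255:395],None,fx=4,fy=4,interpolation=cv2.INTER_CUBIC)
cv2.imwrite('pics/g.png',b)
E
```

```text
[ 570.4 -137.1  164.1]
pred cap top px [322.9 200.9] skirt bottom [322.9 219.5] spindle [324.6 240.3]
```

View pics/g.png

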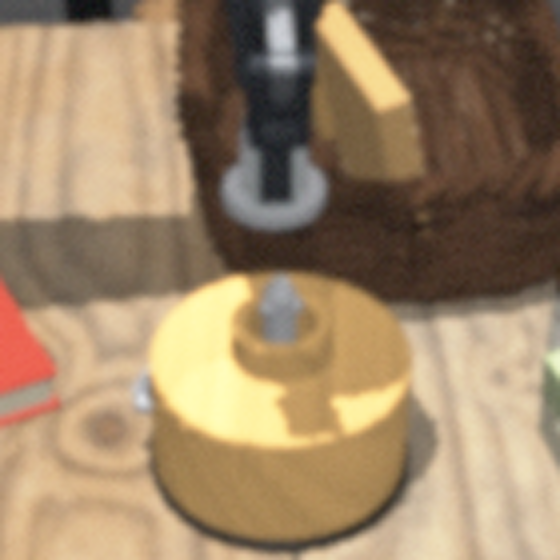

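The side crop shows the cap's skirt at crop x 221–328 (centre about 274, full frame 323.6). The spindle tip is at crop 279 (324.7), so I shift about 2.4 mm in +x and 3.5 mm toward -y.

Emit:
servo_tool --commands '[[[230,0.0024,0.0035,0.01,0,0,0],[230,0,0,0.015,0,0,0],[230,0,0,0.01,0,0,0],[230,0,0,0.003,0,0,0],[230,0,0,0,0,0,0],[230,0,0,0,0,0,0]]]'

```text
clock: 12.3
position: [573.7, -141.1, 126.4]
ee_rot: [1.0, 0.0, 0.0, 0.0]
contact_force: [-0.4, 0.1, -0.4]
gripper_width: 29.0
grasp_force: 59.5
```

Emit:
servo_tool --commands '[[[230,-0.0004,-0.0003,0.003,0,0,0],[230,0,0,0.003,0,0,0],[230,0,0,0.003,0,0,0],[230,0,0,0.003,0,0,0],[230,0,0,0.002,0,0,0],[230,0,0,0.001,0,0,0],[230,0,0,0,0,0,0],[230,0,0,0,0,0,0]]]'

```text
clock: 12.97
position: [573.2, -141.0, 111.3]
ee_rot: [1.0, 0.0, -0.0, 0.0]
contact_force: [-0.3, -0.0, -1.2]
gripper_width: 28.9
grasp_force: 59.5
```

Emit:
servo_tool --commands '[[[230,0,0,0.002,0,0,0],[230,0,0,0.001,0,0,0],[230,0,0,0.001,0,0,0],[230,0,0,0.001,0,0,0],[230,0,0,0,0,0,0]]]'

```text
clock: 13.38
position: [573.2, -140.7, 106.7]
ee_rot: [1.0, 0.0, 0.0, -0.0]
contact_force: [-1.6, 3.0, 2.9]
gripper_width: 29.2
grasp_force: 59.9
```

Emit:
servo_tool --commands '[[[230,0,0,0.001,0,0,0],[230,0,0,0.001,0,0,0],[230,0,0,0,0,0,0]]]'

```text
clock: 13.63
position: [573.5, -141.2, 105.6]
ee_rot: [1.0, 0.0, 0.001, 0.0]
contact_force: [-2.8, 1.7, 6.2]
gripper_width: 29.3
grasp_force: 60.2
```

Emit:
servo_tool --commands '[[[230,0,0,0.001,0,0,0],[230,0,0,0.001,0,0,0],[230,0,0,0,0,0,0]]]'

```text
clock: 13.88
position: [573.5, -141.0, 103.3]
ee_rot: [1.0, 0.0, 0.001, 0.0]
contact_force: [-1.2, 1.8, 2.7]
gripper_width: 29.3
grasp_force: 59.8
```

Emit:
servo_tool --commands '[[[230,0,0,0.001,0,0,0],[230,0,0,0.001,0,0,0],[230,0,0,0.001,0,0,0],[230,0,0,0,0,0,0]]]'

```text
clock: 14.22
position: [572.6, -141.0, 98.1]
ee_rot: [1.0, -0.0, -0.001, -0.0]
contact_force: [0.5, 2.5, -2.7]
gripper_width: 28.8
grasp_force: 59.6
```

Emit:
servo_tool --commands '[[[230,0,0,0.001,0,0,0],[230,0,0,0.001,0,0,0],[230,0,0,0,0,0,0]]]'

```text
clock: 14.47
position: [572.8, -141.0, 97.9]
ee_rot: [1.0, 0.0, -0.0, 0.0]
contact_force: [-3.4, 2.8, 4.0]
gripper_width: 28.8
grasp_force: 60.1
```

Clicked and now on the collar at 98 mm. I build up the press.

Emit:
servo_tool --commands '[[[230,0,0,0.0005,0,0,0],[230,0,0,0.0005,0,0,0],[230,0,0,0,0,0,0],[230,0,0,0,0,0,0]]]'

```text
clock: 14.8
position: [572.8, -141.0, 97.9]
ee_rot: [1.0, 0.0, -0.0, 0.0]
contact_force: [-4.0, 3.0, 8.1]
gripper_width: 29.1
grasp_force: 60.8
```

Emit:
servo_tool --commands '[[[230,0,0,0.0006,0,0,0],[230,0,0,0,0,0,0],[230,0,0,0,0,0,0],[230,0,0,0,0,0,0],[230,0,0,0,0,0,0],[230,0,0,0,0,0,0]]]'

```text
clock: 15.3
position: [572.8, -141.1, 97.8]
ee_rot: [1.0, 0.0, -0.0, 0.0]
contact_force: [-6.2, 4.0, 11.8]
gripper_width: 29.1
grasp_force: 61.0
```

```bash
python3 - <<'E'
from meas import *
s=snap('side');st=arm.read_state();print(st['position'],st['contact_force'],st['wrist_torque'],st['clock'])
cv2.imwrite('pics/i.png',cv2.resize(s['frame'][170:310,255:435],None,fx=4,fy=4,interpolation=cv2.INTER_CUBIC))
E
```

```text
[ 572.8 -141.    97.9] [-5.9  4.3 11.4] [ 1.2  1.7 -0. ] 15.35
```

View pics/i.png

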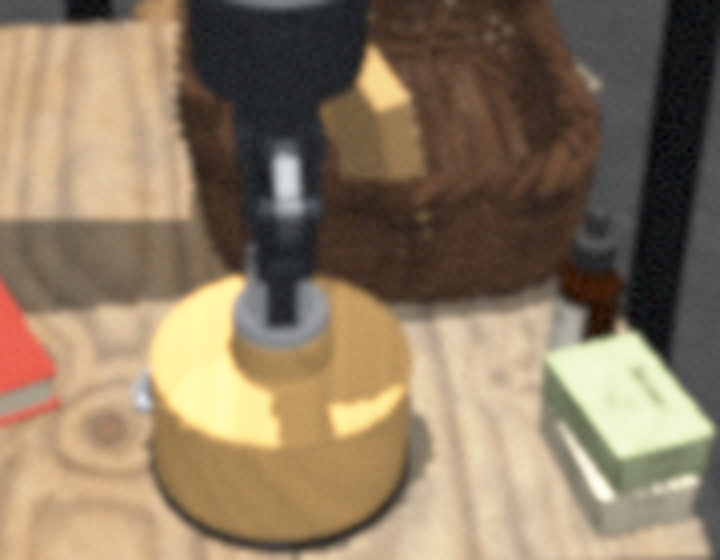

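The picture shows the cap's skirt flush on the collar at crop (281,315), the cover level, and the dropper and soaps undisturbed. The press is steady at about 11 N, so I hand in.

```bash
python3 -c "
from bench import ticket
print(ticket.job_done())"
```

```text
the job is handed in; nothing more can be done
None
```

The cover sits level on the drum with the spindle through it, the cap has clicked and sits fully home on the collar, and the gripper is still on it, pressing down with about 11 N; the job is handed in.

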